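# Turn in the milk-pan handle and put up the hob guard

### The job

Make the hob safe: the handle of the milk pan (the small open pan) sticks out over the front. Without lifting the pan or sliding it off its zone, swing its handle round until it points to the back of the hob, inside the hob's sides and well clear of the lidded saucepan and its handle; then raise the front guard until you feel it click into its catches, so that it stays up by itself, without forcing it against its stops. Leave the saucepan and everything else as they are.

Things in the scene. Friction and masses are not known exactly. Their poses are not given: they have to be found in the camera images.
- hob: built-in black glass hob, fixed, top 8 mm above the worktop. Origin at worktop level midway between its 2 round zones; x axis to its back, y to its left, z up. Zones centred 125 mm left and right of the origin; the glass ends 150 mm before, 140 mm behind and 305 mm to each side of it. Milk pan on one zone, saucepan on the other: which is where changes
- milk_pan: small open steel pan, loose, 138 mm wide, 78 mm high, 0.4 to 0.8 kg; slides and turns freely on the glass. Origin: centre of underside, z up; the handle runs along its +x. It starts pointing to the front, over the folded guard. The saucepan is too near for it to pass between the pans: it must go round by the outer side, over 100 degrees, more than one comfortable grasp
- milk_handle (a point): grasp point on the middle line of the milk pan's handle, 125 mm from the pan's axis, 67 mm above its underside. The handle is a black bar, 22 mm wide, 16 mm thick, from 95 to 190 mm from the axis, rising 6 degrees outward; grasp across its width from above
- milk_tip (a point): end of the milk pan's handle, 198 mm from the pan's axis
- saucepan: larger steel saucepan with steel lid and black knob, loose, 170 mm wide, 138 mm high over the knob, 1.1 kg. Origin: centre of underside, z up; its black handle runs along its +x and already points to the hob's back. Leave it alone
- saucepan_tip (a point): end of the saucepan's handle
- hob_guard (a joint): fold-up guard, rad; 0: folded forward. Hinge line along the hob's y, 163 mm before its origin, 24 mm above the worktop; the top rail is 70 mm from it, 0.15 + joint rad above forward level. Let go, it falls back. A clamp sets how upright it stands: it clicks in somewhere from 0.72 to 1.37, each time elsewhere, shown by no reading: feel for it
- sleeve_left (a point): middle of the black rubber sleeve on the guard's top rail, 225 mm left of the hob's middle: 16 mm thick, 60 mm long along the rail. Grasp it from above across the rail; it turns freely on the rail as the guard swings up. The nearest guard wires are 45 mm to either side
- sleeve_right (a point): middle of the same kind of sleeve near the right (-y) end, 225 mm right of the hob's middle; either sleeve will do
- guard_posts: the guard's fixed steel ends, 290 mm left and right of the hob's middle, up to 100 mm high, with clamped arms that carry a sprung ball and a rubber stop each. In the last 0.28 rad the rising guard rides over the balls (8 to 15 N at the rail), gives way with a click and meets the stops, which bend at 35 N. Origin as the hob's
- salt_shaker: salt shaker with steel top, 44 mm wide, 90 mm high, on the worktop behind the middle of the hob; bystander
- stone_pot: white stoneware pot with flat wooden lid, 104 mm wide, 75 mm high, right of the hob; bystander
- kitchen_timer: red and white kitchen timer, 63 mm wide, 54 mm high, right of the hob; bystander

How it is judged:
By the outcome, as a careful person would: the job done as asked, in the order asked, and still so for the second after the job is handed in, with the robot touching nothing.
It also fails if it takes over 64 s, if anything falls off the work surface, if the arm or the gripper's body presses on something with over 40 N, if the wrist force passes 120 N, or if a joint passes its speed limit or range.

### The arm

A 6-joint arm with a two-finger parallel gripper is mounted at the origin on a cart in front of the work surface, level with it; the furniture and walls round the work are solid. World frame = base frame: x ahead of the robot, y to its left, z up, the work surface at z = 0. Lengths are in mm, angles in degrees, forces in N, time in s.
With the tool pointing down it reaches from about 300 to 1000 mm from the base axis. Payload 5.1 kg.
Tool frame: the origin (TCP) lies where the fingers leave the gripper's body, on its centre line; the fingertips stand 78 mm ahead of it and the grasp point (between the pads) lies 59 mm ahead of it; z points along the fingers, y is the line along which they close (so a half turn about z gives the same grasp; the last joint's range is limited). The gripper opens to 95 mm and grips with 3 to 60 N. Pads are 20 mm wide; open, the fingers measure 119 mm over their backs; the gripper's body (75 mm by 180 mm) begins 59 mm behind the grasp point.
Start: joints at [-69.706, 7.093, 94.555, -0, 78.352, -4.733], TCP at [274.945, -588.974, 292.256] pointing down, gripper open.
Joint ranges: [-149.61, 149.61], [-58.7, 133.49], [1.44, 155.28], [-77.14, 257.14], [18.33, 153.61], [-166.67, 166.67]. Speed limits (degrees/s): [147.25, 147.25, 180, 180, 180, 180].

### API

Orientations are given as a 3x3 rotation matrix whose columns are the frame's x, y, z axes.
In Python, from cell import manip, optics gives the robot as it stands. The module is installed in compiled form; this text tells all that it offers.
- The arm moves only by the tool arm_command, never from a script. Its argument "increments" is text: rows parted by semicolons, each of 5 numbers parted by spaces: the shift along the tool's x, y, z in mm, then the turn about the tool's z in degrees, then the closure, from -1 (fully open) to 1 (shut), so that 0 is half open. In form: tx ty tz twist fingers; .... A call has 1 to 10 rows; each row is the pose to reach, as a shift and turn from the pose commanded when the call began, along the tool's axes at that moment; what a row does not reach only later rows make up. A row lasts 1/8 s, in which the tool goes at most 62.5 mm and 10.7 degrees, less where a joint would pass 70% of its speed; a pose out of reach is approached as far as the arm can. A call with a gripper value outside its range is refused whole. The fingers move at their own pace and stop on an object; "newtons" is the grip in N (left out, the last holds). Time passes only in rows, so rows that repeat a pose let the fingers close. It gives the time, the measured TCP pose, the force, the opening and the grip force at its end, in the units of the state.
- manip.get_obs(): the state, without advancing time (a new reading comes with each control period).
- optics.snapshot(name): name is "side" or "top" or "wrist"; returns a dict with "color" (420x560x3 uint8, blue, green, red), "fx", "fy", "cx", "cy" (pixels), "R" (3x3) and "t" (3): a world point X has camera coordinates R X + t. Camera axes: x right, y down, z forward; pixel columns grow to the right and rows downward; lengths in mm; the calibration is good to about 2 mm. The wrist camera is an equidistant fisheye: a pixel r from the principal point sees the ray r / f radians off the axis. A picture is of the moment at which its call begins. There is no depth.
- manip.job_done(): hands the job in; it is judged then, once.
The state is a dict: "time": time; "qpos": joint angles; "dq": joint speeds; "joint_torque": joint torques, N m; "tool_pos": TCP position; "eef_rot": TCP orientation; "contact_force": force on the tool from outside, world axes, zero at the start; "torque": the same for the moment, N m; "grip_width": finger opening in mm; "grip_force": force on a finger pad.
Only numpy, scipy, OpenCV 4.12 (cv2) and the standard library are available. Lean on these libraries where they do the work, as an engineer would, in place of code of your own. Each camera call takes 0.05 s, during which the arm holds its last target. There are 200 camera calls.

## Working session

There is one attempt and no reset: what is moved stays moved. The work goes in short steps, Python scripts to look and compute and a tool call to move; the robot and the scene stay as the last step left them, time stands still between calls to the robot, and variables do not carry over. Pictures are saved under pics/ and viewed, at most 10 in all, crops included, and the job is handed in when it is done.

Besides the shell and the picture viewer there is one more tool, called after "Request:" by a JSON object that holds its "method" and its "body", one argument or row to a line. arm_command: Moves the arm, as the interface text tells. Its arguments: {"type":"object","properties":{"increments":{"type":"string"},"newtons":{"type":"number"}},"required":["increments"]}

```bash
mkdir -p pics; python3 - <<'E'
from cell import manip, optics
import cv2,numpy as np,pickle
o=manip.get_obs();print(o['time'],o['tool_pos'],o['eef_rot'],o['grip_width'],o['contact_force'])
d={}
for n in("top","side"):
    s=optics.snapshot(n);d[n]=s;cv2.imwrite(f"pics/{n}0.png",s["color"])
    print(n,s["fx"],s["cx"],s["cy"],np.round(s["R"],3).tolist(),s["t"])
pickle.dump(d,open("s0.pkl","wb"))
E
```

```text
0.0 [ 274.77580059 -588.53220409  290.96075802] [[ 9.06108195e-01  4.23045327e-01 -7.68233098e-04]
 [ 4.23046006e-01 -9.06106123e-01  1.94202392e-03]
 [ 1.25463432e-04 -2.08468174e-03 -9.99997819e-01]] 94.94603293188197 [-0.05793363  0.43255615  0.18382728]
top 379.5452695910581 282.63125896347015 208.30821313177805 [[-0.037, -0.999, -0.001], [-0.975, 0.036, -0.218], [0.217, -0.007, -0.976]] [-115.43171005  604.86965981 1055.24273655]
side 421.2445863261525 276.2089997830708 209.24080929770867 [[-0.898, -0.439, 0.008], [-0.383, 0.774, -0.504], [0.215, -0.456, -0.864]] [ 440.72184487  363.63165902 1066.36473693]
```

View pics/top0.png

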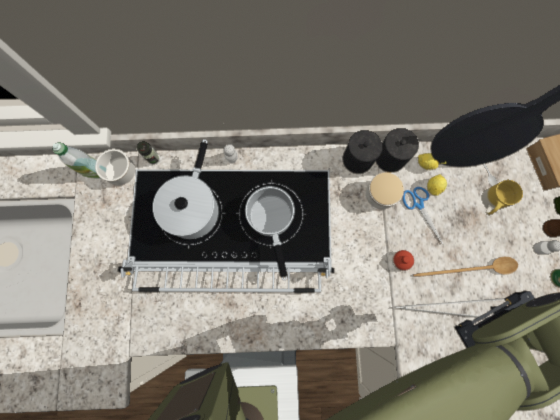

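View pics/side0.png

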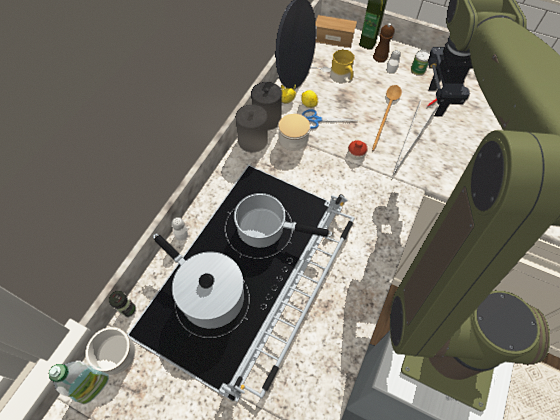

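Top view: the hob glass spans about (134,171) to (329,263). The milk pan is on the right zone at (269,212), with its handle tip at (284,274). The saucepan is on the left with its handle to (204,142). The guard sleeves are at (148,290) and (305,291). The side view agrees.

```bash
cat > h.py <<'E'
import numpy as np,pickle
def ray(s,u,v):
    d=np.array([(u-s["cx"])/s["fx"],(v-s["cy"])/s["fy"],1.]);R=np.array(s["R"]);return -R.T@np.array(s["t"]),R.T@d
def onz(s,u,v,z):
    c,d=ray(s,u,v);return c+d*(z-c[2])/d[2]
def proj(s,X):
    p=np.array(s["R"])@X+s["t"];return np.array([s["fx"]*p[0]/p[2]+s["cx"],s["fy"]*p[1]/p[2]+s["cy"]])
E
python3 - <<'E'
from h import *
import cv2
d=pickle.load(open("s0.pkl","rb"));s=d["top"];im=s["color"]
g=im.max(2);m=(g<45).astype(np.uint8);m[:165]=0;m[268:]=0;m[:,:120]=0;m[:,340:]=0
# side edges/back edge: row/col boundaries
pts={'L':[], 'R':[], 'B':[]}
for v in range(180,255,4):
    c=np.where(m[v])[0]; pts['L'].append((c.min()-.5,v));pts['R'].append((c.max()+.5,v))
for u in list(range(140,185,4))+list(range(215,325,4)):
    pts['B'].append((u,np.where(m[:,u])[0].min()-.5))
L={}
for k,p in pts.items():
    w=np.array([onz(s,*q,8)[:2] for q in p],np.float32)
    vx,vy,x,y=cv2.fitLine(w,cv2.DIST_HUBER,0,.01,.01).ravel();L[k]=(np.array([x,y]),np.array([vx,vy]));print(k,(x,y),np.degrees(np.arctan2(vy,vx)))
def X(a,b):
    t=np.linalg.solve(np.c_[a[1],-b[1]],b[0]-a[0]);return a[0]+t[0]*a[1]
bl,br=X(L['B'],L['L']),X(L['B'],L['R']);y=(bl-br)/np.linalg.norm(bl-br);x=np.array([y[1],-y[0]])
print("width",np.linalg.norm(bl-br),"yaw",np.degrees(np.arctan2(x[1],x[0])))
O=(bl+br)/2-140*x;print("hob O",O,"zones L/R",O+125*y,O-125*y)
loc=lambda P:np.round([(P[:2]-O)@x,(P[:2]-O)@y],1)
for n,S,q,z in [("tip top",d["top"],(284,274),85),("pan rim c",d["top"],(269,212),86),("pan c side",d["side"],(260,220),86),("tip side",d["side"],(327,232),85),
  ("sauce tip",d["top"],(205,142),90),("slL",d["top"],(148.5,290),34),("slR",d["top"],(304.5,291),34),("slR side",d["side"],(347,230),34),("salt",d["top"],(229,150),90)]:
    P=onz(S,*q,z);print(n,P[:2].round(1),loc(P))
# red/blob check: zoom
cv2.imwrite("pics/z.png",cv2.resize(im[130:310,110:350],None,fx=3.3,fy=3.3,interpolation=cv2.INTER_CUBIC))
E
```

```text
L (np.float32(605.75696), np.float32(325.47617)) -2.3939445
R (np.float32(554.5413), np.float32(-274.12875)) -2.4659772
B (np.float32(736.95087), np.float32(-40.452225)) 87.854614
width 601.44476 yaw -2.1453795
hob O [599.2731   24.15714] zones L/R [603.95245 149.06952] [ 594.5937  -100.75524]
tip top [ 407.7 -134.6] [-185.5 -165.8]
pan rim c [586.3 -97.8] [  -8.4 -122.4]
pan c side [583.4 -86.7] [ -11.7 -111.4]
tip side [ 404.1 -134.7] [-189.1 -166. ]
sauce tip [808.   88.3] [206.2  71.9]
slL [378.9 260.4] [-229.   227.8]
slR [ 359.3 -192.4] [-231.7 -225.4]
slR side [ 360.3 -192.7] [-230.7 -225.7]
salt [779.7  16.2] [180.6  -1.2]
```

View pics/z.png

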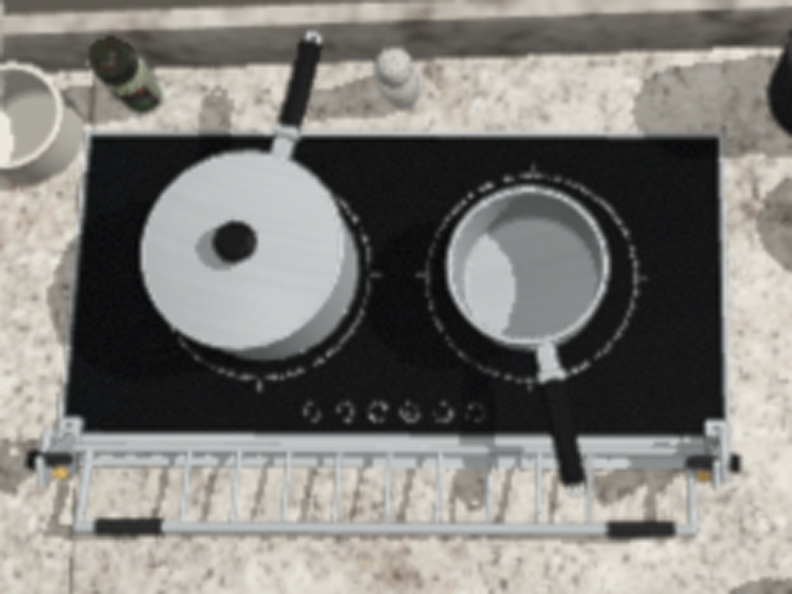

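The crop shows the milk pan rim centre at about (270,211) and the handle end at about (284,276). The handle points roughly 13° to the outer (right) side of straight front. I'll move to hover over the handle.

Request:
{"method": "arm_command", "body": {
  "increments": "371 -341 71 14 -1;371 -341 71 14 -1;371 -341 71 14 -1;371 -341 71 14 -1;371 -341 71 14 -1;371 -341 71 14 -1;371 -341 71 14 -1;371 -341 71 14 -1;371 -341 71 14 -1;371 -341 71 14 -1"
}}

```text
time: 1.35
tool_pos: [466.7, -122.8, 220.9]
eef_rot: [[0.981, 0.193, -0.001], [0.193, -0.981, -0.0], [-0.001, 0.0, -1.0]]
contact_force: [-0.4, -0.5, 0.4]
grip_width: 95.1
grip_force: 0.0
```

Request:
{"method": "arm_command", "body": {
  "increments": "0 0 0 0 -1;0 0 0 0 -1"
}}

```text
time: 1.6
tool_pos: [466.6, -124.4, 221.5]
eef_rot: [[0.982, 0.189, 0.0], [0.189, -0.982, -0.0], [0.0, 0.0, -1.0]]
contact_force: [0.7, -0.6, 0.1]
grip_width: 94.9
grip_force: 0.0
```

```bash
python3 - <<'E'
from h import *
from cell import manip, optics
import cv2
o=manip.get_obs();print(o['time'],o['qpos'],o['tool_pos'],np.round(o['eef_rot'],3).tolist(),o['contact_force'])
w=optics.snapshot("wrist");pickle.dump(w,open("w1.pkl","wb"));cv2.imwrite("pics/w1.png",w["color"]);print(w["fx"],w["cx"],w["cy"],np.round(w["R"],3).tolist(),w["t"])
E
```

```text
1.6 [-2.12944319e+01 -1.14530289e+01  1.19527608e+02 -1.08970155e-02
  7.19042210e+01  5.78175413e+01] [ 466.62382857 -124.3908118   221.5008975 ] [[0.982, 0.189, 0.0], [0.189, -0.982, -0.0], [0.0, 0.0, -1.0]] [ 0.67823245 -0.56028027  0.11759298]
325.19226210127806 276.7728381448722 206.3505944442908 [[0.189, -0.982, -0.001], [-0.953, -0.184, 0.241], [-0.237, -0.045, -0.97]] [-210.69872458  410.59852805  425.34315844]
```

View pics/w1.png

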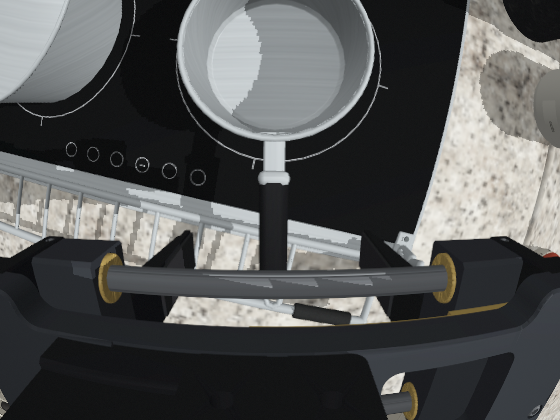

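Wrist view: the handle comes up the middle between the fingers, from the ferrule at (274,178) to (272,265). The pan rim spans u 178 to 374.

```bash
python3 - <<'E'
from h import *
import cv2
w=pickle.load(open("w1.pkl","rb"));im=w["color"]
def wz(u,v,z):
    a=np.array([(u-w["cx"]),(v-w["cy"])]);r=np.hypot(*a);t=r/w["fx"];d=np.r_[np.sin(t)*a/r,np.cos(t)]
    R=np.array(w["R"]);c=-R.T@np.array(w["t"]);d=R.T@d;return (c+d*(z-c[2])/d[2])[:2]
for v,z in((200,80),(225,82),(250,84)):
    row=im[v].max(1);c=np.where(row[255:295]>60)[0]  # bright outside
    k=np.where(row[240:310]<70)[0]+240
    print(v,k.min(),k.max(),wz((k.min()+k.max())/2,v,z))
# rim: outer left/right/bottom pts clicked
P=np.array([wz(*q,86) for q in((178,45),(373,45),(272,140),(205,108),(345,110))])
A=np.c_[2*P,np.ones(5)];s=np.linalg.lstsq(A,(P**2).sum(1),rcond=None)[0];print("rim c",s[:2],np.sqrt(s[2]+s[:2]@s[:2]),P)
d=pickle.load(open("s0.pkl","rb"));g=d["top"];print("top rim c",onz(g,270,210.9,86)[:2],"tip",onz(g,284,276.5,87)[:2])
E
```

```text
200 240 309 [ 479.28625378 -120.57706948]
225 260 286 [ 460.7583769  -122.99008405]
250 259 286 [ 441.77815411 -126.2169085 ]
rim c [592.20851373 -99.66718029] 69.44220102668469 [[ 579.80877804  -30.90830039]
 [ 605.97623114 -167.88234544]
 [ 522.41325891 -110.59519005]
 [ 536.62880298  -59.9416158 ]
 [ 553.69254267 -156.6338097 ]]
top rim c [ 589.49545848 -100.81956555] tip [ 400.76853779 -134.28752412]
```

Request:
{"method": "arm_command", "body": {
  "increments": "0 -1 45 1 -1;0 -1 80 1 -1;0 -1 87 1 -1;0 -1 87 1 -1;0 -1 87 1 0.4;0 -1 87 1 1;0 -1 87 1 1;0 -1 87 1 1;0 -1 87 1 1;0 -1 87 1 1",
  "newtons": 20
}}

```text
time: 2.9
tool_pos: [466.6, -122.0, 134.2]
eef_rot: [[0.985, 0.174, -0.0], [0.174, -0.985, 0.0], [-0.0, -0.0, -1.0]]
contact_force: [0.5, -0.1, -0.5]
grip_width: 40.4
grip_force: 0.0
```

Request:
{"method": "arm_command", "body": {
  "increments": "0 0 0 0 1;0 0 0 0 1;0 0 0 0 1;0 0 0 0 1",
  "newtons": 20
}}

```text
time: 3.4
tool_pos: [466.6, -122.0, 134.2]
eef_rot: [[0.985, 0.174, -0.0], [0.174, -0.985, 0.0], [-0.0, -0.0, -1.0]]
contact_force: [-0.9, -0.4, 0.2]
grip_width: 21.9
grip_force: 20.0
```

Request:
{"method": "arm_command", "body": {
  "increments": "0.1 4.4 0 -2 1;0.5 11 0 -5 1;1.9 21.9 0 -10 1;4.3 32.6 0 -15 1;7.6 43.1 0 -20 1;11.8 53.2 0 -25 1;16.9 63 0 -30 1;22.8 72.3 0 -35 1;27.4 78.4 0 -38.5 1;29.5 81 0 -40 1"
}}

```text
time: 4.65
tool_pos: [510.0, -196.9, 134.2]
eef_rot: [[0.642, 0.766, -0.0], [0.766, -0.642, 0.0], [0.0, -0.0, -1.0]]
contact_force: [0.2, 0.2, -0.3]
grip_width: 21.7
grip_force: 20.0
```

```bash
python3 - <<'E'
from h import *
from cell import manip, optics
import cv2
o=manip.get_obs();print(o['time'],o['qpos'].round(1),o['tool_pos'],np.round(o['eef_rot'],3).tolist(),o['contact_force'],o['torque'],o['grip_width'])
a=optics.snapshot("top")["color"];b=optics.snapshot("side")["color"]
cv2.imwrite("pics/t2.png",np.hstack([a[120:320,150:430],b[140:340,140:420]]).repeat(1,0))
E
```

```text
4.65 [-26.7   2.9 115.2   0.   61.9  13.2] [ 509.98386389 -196.92621787  134.19181458] [[0.642, 0.766, -0.0], [0.766, -0.642, 0.0], [0.0, -0.0, -1.0]] [ 0.24891279  0.18178363 -0.31472658] [-0.01578516 -0.05390122 -0.18250343] 21.717472503837968
```

View pics/t2.png

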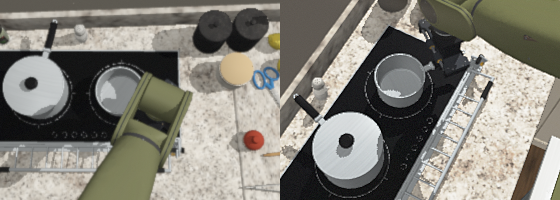

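The pan stayed centred on its zone and turned with the grip, so I'll carry on round.

Request:
{"method": "arm_command", "body": {
  "increments": "0.1 4.4 0 -2 1;0.5 11 0 -5 1;1.9 21.9 0 -10 1;4.3 32.6 0 -15 1;7.6 43.1 0 -20 1;11.8 53.2 0 -25 1;16.9 63 0 -30 1;22.8 72.3 0 -35 1;27.4 78.4 0 -38.5 1;29.5 81 0 -40 1"
}}

```text
time: 6.0
tool_pos: [591.0, -226.1, 134.3]
eef_rot: [[-0.002, 1.0, -0.0], [1.0, 0.002, 0.0], [0.0, -0.0, -1.0]]
contact_force: [0.1, -0.5, 0.9]
grip_width: 22.0
grip_force: 20.0
```

Request:
{"method": "arm_command", "body": {
  "increments": "0.1 4.4 0 -2 1;0.5 11 0 -5 1;1.9 21.9 0 -10 1;4.3 32.6 0 -15 1;7.6 43.1 0 -20 1;11.8 53.2 0 -25 1;16.9 63 0 -30 1;22.8 72.3 0 -35 1;27.4 78.4 0 -38.5 1;29.5 81 0 -40 1"
}}

```text
time: 7.25
tool_pos: [672.0, -196.4, 134.3]
eef_rot: [[-0.644, 0.765, -0.0], [0.765, 0.644, -0.0], [-0.0, -0.0, -1.0]]
contact_force: [0.0, -0.8, -0.3]
grip_width: 21.7
grip_force: 20.0
```

```bash
python3 - <<'E'
from cell import manip
import numpy as np
o=manip.get_obs();print(o['time'],o['qpos'].round(1),o['tool_pos'],np.round(o['eef_rot'],3).tolist(),o['contact_force'],o['grip_width'])
E
```

```text
7.25 [-20.7  20.8  94.2  -0.   65.  -60.8] [ 671.98846473 -196.42218267  134.26069257] [[-0.644, 0.765, -0.0], [0.765, 0.644, -0.0], [-0.0, -0.0, -1.0]] [ 0.00144882 -0.77251402 -0.31197923] 21.708851797250077
```

Request:
{"method": "arm_command", "body": {
  "increments": "0.1 4.4 0 -2 1;0.5 11 0 -5 1;1.9 21.9 0 -10 1;4.3 32.6 0 -15 1;7.6 43.1 0 -20 1;11.8 53.2 0 -25 1;16.9 63 0 -30 1;22.8 72.3 0 -35 1;29.5 81 0 -40 1;34 86.4 0 -43.1 1"
}}

```text
time: 8.5
tool_pos: [716.1, -114.7, 134.2]
eef_rot: [[-0.993, 0.117, -0.0], [0.117, 0.993, -0.0], [0.0, -0.0, -1.0]]
contact_force: [-0.8, -1.3, 0.5]
grip_width: 21.8
grip_force: 20.0
```

Request:
{"method": "arm_command", "body": {
  "increments": "0.1 4.4 0 -2 1;0.4 8.5 0 -4 1;0.4 8.5 0 -4 1;0.4 8.5 0 -4 1;0.4 8.5 0 -4 -0.1;0.4 8.5 0 -4 -0.1;0.4 8.5 0 -4 -0.1;0.4 8.5 0 -4 -0.1;0.4 8.5 -40 -4 -0.1;0.4 8.5 -90 -4 -0.1"
}}

```text
time: 9.75
tool_pos: [715.8, -106.3, 223.1]
eef_rot: [[-0.999, 0.05, -0.004], [0.05, 0.999, 0.001], [0.004, 0.001, -1.0]]
contact_force: [0.4, -0.1, 0.5]
grip_width: 52.9
grip_force: 0.0
```

Request:
{"method": "arm_command", "body": {
  "increments": "352 -104 0 89.2 -0.1;352 -104 0 89.2 -0.1;352 -104 0 89.2 -0.1;352 -104 0 89.2 -0.1;352 -104 0 89.2 -0.1;352 -104 0 89.2 -0.1;352 -104 0 89.2 -0.1;352 -104 30 89.2 -0.1;352 -104 54 89.2 -0.1;352 -104 54 89.2 -0.1"
}}

```text
time: 11.0
tool_pos: [358.8, -192.0, 168.5]
eef_rot: [[0.036, 0.999, -0.003], [0.999, -0.036, 0.002], [0.002, -0.003, -1.0]]
contact_force: [-0.5, 0.7, 1.1]
grip_width: 52.1
grip_force: 0.0
```

```bash
python3 - <<'E'
from h import *
from cell import manip, optics
import cv2
o=manip.get_obs();print(o['time'],o['qpos'].round(1),o['tool_pos'],np.round(o['eef_rot'],3).tolist(),o['contact_force'],o['grip_width'])
a=optics.snapshot("top");b=optics.snapshot("side");w=optics.snapshot("wrist");pickle.dump((a,b,w),open("s3.pkl","wb"))
cv2.imwrite("pics/t3.png",np.hstack([a["color"][100:320,110:350],cv2.resize(w["color"],(293,220)),b["color"][140:360,150:390]]))
E
```

```text
11.0 [-35.7 -19.3 131.1  -0.   68.4 -33.7] [ 358.78180456 -191.9637017   168.5072764 ] [[0.036, 0.999, -0.003], [0.999, -0.036, 0.002], [0.002, -0.003, -1.0]] [-0.47159358  0.66756016  1.08141947] 52.1148928250053
```

View pics/t3.png

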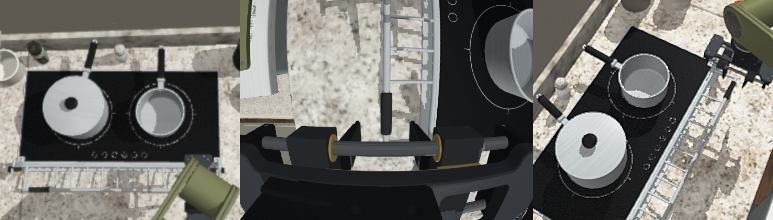

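The pan's handle now points straight back, parallel to and clear of the saucepan handle, and the pan is centred on its zone. The right sleeve sits midway between the fingers, so I'll descend and grip it.

Request:
{"method": "arm_command", "body": {
  "increments": "0 0 40 0 -0.1;0 0 70 0 -0.1;0 0 76.5 0 -0.1;0 0 76.5 0 -0.1;0 0 76.5 0 1;0 0 76.5 0 1;0 0 76.5 0 1;0 0 76.5 0 1;0 0 76.5 0 1;0 0 76.5 0 1",
  "newtons": 30
}}

```text
time: 12.4
tool_pos: [361.5, -192.9, 94.4]
eef_rot: [[0.037, 0.999, 0.005], [0.999, -0.037, -0.001], [-0.0, 0.005, -1.0]]
contact_force: [6.4, 0.2, -2.4]
grip_width: 15.2
grip_force: 30.0
```

```bash
python3 - <<'E'
from cell import manip
o=manip.get_obs();print(o['time'],o['tool_pos'],o['contact_force'],o['torque'],o['grip_width'],o['grip_force'],o['eef_rot'].round(4).tolist())
import numpy as np
for a in np.arange(.0,1.5,.05):
    print(round(a,2),np.round([70*(np.cos(.15+a)-np.cos(.15))*-1,70*(np.sin(.15+a)-np.sin(.15))],1),end=' ')
E
```

```text
12.4 [ 361.5288222  -192.91479875   94.4230619 ] [ 6.38360234  0.22323522 -2.38033888] [ 0.18815427 -1.18733086 -0.00355157] 15.2310122621901 29.985117316246033 [[0.0371, 0.9993, 0.005], [0.9993, -0.0371, -0.0007], [-0.0005, 0.005, -1.0]]
0.0 [-0.  0.] 0.05 [0.6 3.4] 0.1 [1.4 6.9] 0.15 [ 2.3 10.2] 0.2 [ 3.5 13.5] 0.25 [ 4.7 16.8] 0.3 [ 6.2 20. ] 0.35 [ 7.8 23.1] 0.4 [ 9.5 26.1] 0.45 [11.4 29.1] 0.5 [13.5 31.9] 0.55 [15.7 34.6] 0.6 [18.  37.3] 0.65 [20.4 39.8] 0.7 [23.  42.1] 0.75 [25.7 44.4] 0.8 [28.5 46.5] 0.85 [31.4 48.4] 0.9 [34.4 50.3] 0.95 [37.5 51.9] 1.0 [40.6 53.4] 1.05 [43.8 54.8] 1.1 [47.1 56. ] 1.15 [50.5 57. ] 1.2 [53.9 57.8] 1.25 [57.3 58.5] 1.3 [60.8 59. ] 1.35 [64.3 59.4] 1.4 [67.8 59.5] 1.45 [71.3 59.5]
```

Request:
{"method": "arm_command", "body": {
  "increments": "0 2.5 -3.5 0 1;0 3.5 -7 0 1;0 5.5 -13.5 0 1;0 8 -20 0 1;0 10 -23 0 1;0 11.5 -26 0 1;0 11.5 -26 0 1;0 11.5 -26 0 1"
}}

```text
time: 13.4
tool_pos: [371.1, -193.2, 119.7]
eef_rot: [[0.036, 0.999, -0.001], [0.999, -0.036, -0.0], [-0.0, -0.001, -1.0]]
contact_force: [-3.7, -2.9, -0.5]
grip_width: 14.9
grip_force: 30.0
```

Request:
{"method": "arm_command", "body": {
  "increments": "0 1.9 -2.9 0 1;0 1.9 -2.9 0 1;0 1.9 -2.9 0 1"
}}

```text
time: 13.78
tool_pos: [373.0, -193.3, 122.6]
eef_rot: [[0.036, 0.999, -0.001], [0.999, -0.036, -0.0], [-0.0, -0.001, -1.0]]
contact_force: [-3.8, -4.0, 0.2]
grip_width: 15.1
grip_force: 30.0
```

Request:
{"method": "arm_command", "body": {
  "increments": "0 2 -2.8 0 1;0 2 -2.8 0 1;0 2 -2.8 0 1"
}}

```text
time: 14.15
tool_pos: [375.0, -193.4, 125.4]
eef_rot: [[0.036, 0.999, -0.001], [0.999, -0.036, -0.0], [-0.0, -0.001, -1.0]]
contact_force: [-5.4, -3.6, 1.1]
grip_width: 15.3
grip_force: 30.0
```

Request:
{"method": "arm_command", "body": {
  "increments": "0 1.5 -2.8 0 1;0 1.5 -2.8 0 1;0 1.5 -2.8 0 1"
}}

```text
time: 14.52
tool_pos: [377.0, -193.5, 128.4]
eef_rot: [[0.036, 0.999, 0.001], [0.999, -0.036, -0.001], [-0.001, 0.001, -1.0]]
contact_force: [-0.1, -4.0, -1.4]
grip_width: 15.2
grip_force: 30.0
```

Request:
{"method": "arm_command", "body": {
  "increments": "0 2.3 -2.7 0 1;0 2.3 -2.7 0 1;0 2.3 -2.7 0 1"
}}

```text
time: 14.9
tool_pos: [379.4, -193.5, 131.1]
eef_rot: [[0.036, 0.999, 0.001], [0.999, -0.036, -0.0], [-0.0, 0.001, -1.0]]
contact_force: [-0.4, -4.5, -2.1]
grip_width: 15.2
grip_force: 30.0
```

Request:
{"method": "arm_command", "body": {
  "increments": "0 2.4 -2.5 0 1;0 2.4 -2.5 0 1;0 2.4 -2.5 0 1"
}}

```text
time: 15.28
tool_pos: [381.6, -193.6, 133.5]
eef_rot: [[0.036, 0.999, 0.0], [0.999, -0.036, -0.0], [-0.0, 0.0, -1.0]]
contact_force: [0.1, -4.8, -3.3]
grip_width: 15.1
grip_force: 30.0
```

Request:
{"method": "arm_command", "body": {
  "increments": "-0.8 2.6 -2.3 0 1;-0.8 2.6 -2.3 0 1;-0.8 2.6 -2.3 0 1"
}}

```text
time: 15.65
tool_pos: [383.9, -193.9, 135.5]
eef_rot: [[0.036, 0.999, -0.001], [0.999, -0.036, 0.001], [0.001, -0.001, -1.0]]
contact_force: [-1.2, 0.1, -0.7]
grip_width: 15.3
grip_force: 30.0
```

Request:
{"method": "arm_command", "body": {
  "increments": "0 2.7 -2.3 0 1;0 2.7 -2.3 0 1;0 2.7 -2.3 0 1"
}}

```text
time: 16.02
tool_pos: [386.8, -194.1, 138.0]
eef_rot: [[0.036, 0.999, -0.0], [0.999, -0.036, 0.001], [0.001, -0.0, -1.0]]
contact_force: [-1.9, 2.0, 0.2]
grip_width: 15.4
grip_force: 30.0
```

Request:
{"method": "arm_command", "body": {
  "increments": "0.3 2.8 -2.1 0 1;0.3 2.8 -2.1 0 1;0.3 2.8 -2.1 0 1"
}}

```text
time: 16.4
tool_pos: [389.2, -194.1, 139.8]
eef_rot: [[0.036, 0.999, -0.001], [0.999, -0.036, 0.001], [0.001, -0.001, -1.0]]
contact_force: [-4.9, 0.8, -1.1]
grip_width: 15.4
grip_force: 30.0
```

Request:
{"method": "arm_command", "body": {
  "increments": "0 2.9 -1.9 0 1;0 2.9 -1.9 0 1;0 2.9 -1.9 0 1"
}}

```text
time: 16.77
tool_pos: [390.3, -194.1, 140.4]
eef_rot: [[0.036, 0.999, -0.007], [0.999, -0.036, 0.001], [0.001, -0.007, -1.0]]
contact_force: [-10.1, -1.9, -2.4]
grip_width: 15.2
grip_force: 30.0
```

Resistance is rising, so it's riding the balls. Smaller steps now.

Request:
{"method": "arm_command", "body": {
  "increments": "0 1.8 -1.1 0 1;0 1.8 -1.1 0 1;0 1.8 -1.1 0 1"
}}

```text
time: 17.15
tool_pos: [390.8, -194.1, 140.6]
eef_rot: [[0.035, 0.999, -0.011], [0.999, -0.035, 0.001], [0.001, -0.011, -1.0]]
contact_force: [-12.6, -1.8, -3.5]
grip_width: 15.1
grip_force: 30.0
```

Request:
{"method": "arm_command", "body": {
  "increments": "0 1.8 -1.1 0 1;0 1.8 -1.1 0 1;0 1.8 -1.1 0 1"
}}

```text
time: 17.52
tool_pos: [391.3, -194.1, 140.7]
eef_rot: [[0.035, 0.999, -0.015], [0.999, -0.035, 0.001], [0.001, -0.015, -1.0]]
contact_force: [-17.5, -4.8, -4.0]
grip_width: 15.3
grip_force: 30.0
```

Request:
{"method": "arm_command", "body": {
  "increments": "0 -3 2 0 1;0 -6.5 4.3 0 1;0 -6.5 4.3 0 1"
}}

```text
time: 17.9
tool_pos: [389.1, -194.1, 139.8]
eef_rot: [[0.036, 0.999, -0.001], [0.999, -0.036, 0.001], [0.001, -0.001, -1.0]]
contact_force: [-4.8, 1.5, 0.5]
grip_width: 15.5
grip_force: 30.0
```

Request:
{"method": "arm_command", "body": {
  "increments": "0 -2.8 1.9 0 1;0 -2.8 1.9 0 1;0 -2.8 1.9 0 1"
}}

```text
time: 18.27
tool_pos: [387.0, -194.1, 138.2]
eef_rot: [[0.036, 0.999, 0.0], [0.999, -0.036, 0.0], [0.0, 0.0, -1.0]]
contact_force: [-2.3, 2.3, 0.7]
grip_width: 15.2
grip_force: 30.0
```

Not caught yet, since it followed me back freely. I'll push again with slightly more lift and stay below the stop limit.

Request:
{"method": "arm_command", "body": {
  "increments": "0 2.5 -2.3 0 1;0 5 -4.5 0 1;0 7.5 -6.5 0 1;0 9.3 -8.5 0 1;0 9.3 -8.5 0 1;0 9.3 -8.5 0 1"
}}

```text
time: 19.02
tool_pos: [391.2, -194.0, 141.0]
eef_rot: [[0.035, 0.999, -0.014], [0.999, -0.035, 0.001], [0.0, -0.014, -1.0]]
contact_force: [-11.0, -6.4, -18.2]
grip_width: 15.1
grip_force: 30.0
```

Request:
{"method": "arm_command", "body": {
  "increments": "0 1.4 -1 0 1;0 1.4 -1 0 1;0 1.4 -1 0 1"
}}

```text
time: 19.4
tool_pos: [393.0, -194.1, 142.4]
eef_rot: [[0.035, 0.999, -0.013], [0.999, -0.035, 0.001], [0.001, -0.013, -1.0]]
contact_force: [-9.4, -7.1, -15.5]
grip_width: 15.0
grip_force: 30.0
```

It has passed a peak and is moving again with force easing.

Request:
{"method": "arm_command", "body": {
  "increments": "0 1.6 -0.8 0 1;0 1.6 -0.8 0 1;0 1.6 -0.8 0 1"
}}

```text
time: 19.77
tool_pos: [399.3, -194.5, 146.8]
eef_rot: [[0.037, 0.999, 0.002], [0.999, -0.037, 0.0], [0.0, 0.002, -1.0]]
contact_force: [5.7, -1.2, -19.4]
grip_width: 15.6
grip_force: 30.0
```

Request:
{"method": "arm_command", "body": {
  "increments": "0 1.6 -0.8 0 1;0 1.6 -0.8 0 1;0 1.6 -0.8 0 1"
}}

```text
time: 20.15
tool_pos: [402.4, -194.5, 148.4]
eef_rot: [[0.037, 0.999, 0.006], [0.999, -0.037, -0.001], [-0.0, 0.006, -1.0]]
contact_force: [10.7, -2.3, -21.4]
grip_width: 15.1
grip_force: 30.0
```

Request:
{"method": "arm_command", "body": {
  "increments": "0 0.6 2 0 1;0 0.6 2 0 1;0 0.6 2 0 1"
}}

```text
time: 20.52
tool_pos: [402.7, -194.7, 148.2]
eef_rot: [[0.036, 0.999, 0.004], [0.999, -0.036, -0.0], [-0.0, 0.004, -1.0]]
contact_force: [5.5, 2.4, -8.6]
grip_width: 15.4
grip_force: 30.0
```

Request:
{"method": "arm_command", "body": {
  "increments": "0 2 -0.3 0 1;0 2 -0.3 0 1;0 2 -0.3 0 1"
}}

```text
time: 20.9
tool_pos: [404.0, -194.8, 148.5]
eef_rot: [[0.036, 0.999, 0.002], [0.999, -0.036, 0.0], [0.0, 0.002, -1.0]]
contact_force: [1.7, 4.7, 0.6]
grip_width: 15.1
grip_force: 30.0
```

Request:
{"method": "arm_command", "body": {
  "increments": "0 2 -0.6 0 1;0 2 -0.6 0 1;0 2 -0.6 0 1"
}}

```text
time: 21.28
tool_pos: [405.2, -194.9, 148.8]
eef_rot: [[0.036, 0.999, -0.001], [0.999, -0.036, 0.0], [0.0, -0.001, -1.0]]
contact_force: [-2.9, 4.5, 3.9]
grip_width: 15.0
grip_force: 30.0
```

Request:
{"method": "arm_command", "body": {
  "increments": "0 2.2 -1.1 0 1;0 2.2 -1.1 0 1;0 2.2 -1.1 0 1"
}}

```text
time: 21.65
tool_pos: [405.9, -194.9, 148.9]
eef_rot: [[0.036, 0.999, -0.006], [0.999, -0.036, 0.001], [0.0, -0.006, -1.0]]
contact_force: [-7.3, 3.9, 4.1]
grip_width: 15.4
grip_force: 30.0
```

Request:
{"method": "arm_command", "body": {
  "increments": "0 2 -0.7 0 1;0 2 -0.7 0 1;0 2 -0.7 0 1"
}}

```text
time: 22.02
tool_pos: [406.4, -194.9, 149.0]
eef_rot: [[0.035, 0.999, -0.011], [0.999, -0.035, 0.001], [0.001, -0.011, -1.0]]
contact_force: [-12.8, 2.4, 5.9]
grip_width: 15.5
grip_force: 30.0
```

Stiff again about 0.27 rad after the ride began, which looks like the stop. I'll check for the catch by backing off gently.

Request:
{"method": "arm_command", "body": {
  "increments": "0 -4 0.8 0 1;0 -4 0.8 0 1;0 -4 0.8 0 1"
}}

```text
time: 22.4
tool_pos: [405.3, -194.8, 148.9]
eef_rot: [[0.036, 0.999, -0.001], [0.999, -0.036, 0.0], [0.0, -0.001, -1.0]]
contact_force: [-1.8, 3.3, -1.0]
grip_width: 15.4
grip_force: 30.0
```

Request:
{"method": "arm_command", "body": {
  "increments": "0 -3 0.8 0 1;0 -3 0.8 0 1;0 -3 0.8 0 1"
}}

```text
time: 22.78
tool_pos: [403.6, -194.8, 148.5]
eef_rot: [[0.036, 0.999, 0.004], [0.999, -0.036, -0.0], [-0.0, 0.004, -1.0]]
contact_force: [4.4, 3.1, -4.2]
grip_width: 15.0
grip_force: 30.0
```

The guard pulls itself upward now, so it's caught. I'll return to neutral, release and lift clear.

Request:
{"method": "arm_command", "body": {
  "increments": "0 1.5 -0.3 0 1;0 1.5 -0.3 0 1;0 1.5 -0.3 0 0.4;0 1.5 -0.3 0 0.1;0 1.5 -0.3 0 0.1;0 1.5 -0.3 0 0.1;0 1.5 -0.3 0 0.1;0 1.5 -30 0 0.1;0 1.5 -80 0 0.1;0 1.5 -100 0 0.1"
}}

```text
time: 24.02
tool_pos: [405.0, -195.4, 251.6]
eef_rot: [[0.036, 0.999, 0.004], [0.999, -0.036, -0.003], [-0.003, 0.004, -1.0]]
contact_force: [0.4, -0.5, 0.0]
grip_width: 42.8
grip_force: 0.0
```

Request:
{"method": "arm_command", "body": {
  "increments": "-120 -60 -60 0 0.1;-120 -60 -60 0 0.1;-120 -60 -60 0 0.1;-120 -60 -60 0 0.1;-120 -60 -60 0 0.1"
}}

```text
time: 24.65
tool_pos: [339.8, -311.9, 307.4]
eef_rot: [[0.036, 0.999, -0.001], [0.999, -0.036, 0.001], [0.001, -0.001, -1.0]]
contact_force: [0.3, 0.5, -0.8]
grip_width: 43.0
grip_force: 0.0
```

```bash
python3 - <<'E'
from h import *
from cell import manip, optics
import cv2
o=manip.get_obs();print(o['time'],o['tool_pos'],o['contact_force'],o['grip_width'])
a=optics.snapshot("top");b=optics.snapshot("side");pickle.dump((a,b),open("s4.pkl","wb"))
cv2.imwrite("pics/t4.png",cv2.resize(np.hstack([a["color"][120:320,110:350],b["color"][140:340,150:390]]),None,fx=1.66,fy=1.66,interpolation=cv2.INTER_CUBIC))
E
```

```text
24.65 [ 339.78426873 -311.90118691  307.44739068] [ 0.31581421  0.46726888 -0.76834666] 42.97917803797411
```

View pics/t4.png

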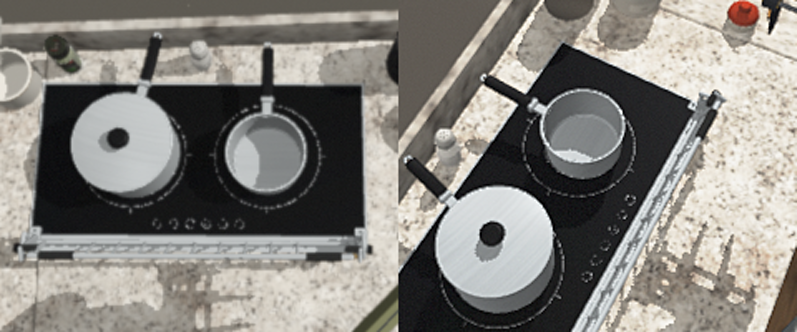

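The guard stands up by itself with its rail at about (190,255) in the top view. The milk pan's handle points back at (268,45), and the saucepan hasn't moved. Handing in.

```bash
python3 -c "
from cell import manip
print(manip.job_done())"
```

```text
the job is handed in; nothing more can be done
None
```

The job is handed in, with no verdict shown: the milk pan's handle points to the back of the hob, clear of the saucepan, and the front guard was still standing by itself in its catches after I let go.

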